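# Set the dust extractor to speed four by its clicks and start it

## Task

The dust extractor's speed selector has lost its scale and its knob was put back at any old angle, so go by feel: turn the black selector on the blue console anticlockwise all the way back to its stop, then clockwise exactly four clicks and let go of it there. Only then press the green start button fully in and let it go. Leave the tape measure, the oil can and the sanding block beside the console where they are.

Things in the scene. Friction and masses are not known exactly. Their poses are not given: they have to be found in the camera images.
- selector_grip (a point): centre of the selector's black bar grip, on its turning axis. Bar 100 mm long, 16 wide, 34 proud of a disc 110 mm across; this point is 12 mm below the bar's top, 22 above the disc. x runs along the bar to its end with the white line, y across it, z out of the face along the axis, which leans 30 degrees from vertical to the console's front. The face beside the disc lies 14 mm below the disc's top.
- start_top (a point): centre of the top of the green start button, 36 mm across, on the same sloping face, 120 mm to the right of the selector's axis (as seen facing the console); z points out of the face, the way the button stands. It is pressed along -z.
- start (a joint): travel of the start button in m: 0 out, 0.006 fully in. It springs back when let go; fully in takes 5 N.
- console: blue metal console, 200 mm deep, 260 wide, 130 high at the back, fixed, its front to the robot's right. Origin under its centre, x to its back, z up; its face slopes up at 30 degrees from the front edge (36 mm high). Selector: seven rests, the first at the anticlockwise stop, unmarked, unevenly spaced, with bumps between them 0.37 to 0.5 rad apart. The knob slips on its spindle above 4 N m.
- tape_measure: yellow tape measure, 37x84x62 mm, loose, standing behind the console's back; origin at the centre of its underside
- oil_can: grey oil can with a thin spout, 72x88x174 mm, loose, standing behind the console's back; origin at the centre of its underside
- sanding_block: brown sanding block, 61x112x34 mm, loose, lying in front of the console; origin at the centre of its underside
- follower (a joint): lift (m) of the regulator's follower inside the console, raised by an eccentric on the selector's spindle: 0 at the hard anticlockwise stop, growing 0.0001 m per rad clockwise as seen looking at the face; a second stop at 2.56 rad. Its reading (noise 0.3 mm) is far coarser than a click (about 0.04 mm): clicks must be felt. The angle of the knob's white line to the stop differs each time.
- panel: grey face plate of the console, 240x186 mm, z out of the face. Feel of the selector: between two rests a sprung bump resists with up to 0.3 N m (rising over 0.05 rad, fading over the next 0.12); at its top the torque changes sign and pushes the knob onward as far again, to the next rest, where it is nearly free with 0.04 to 0.17 rad of play. Let go on a bump, it slides to the rest on that side.

How it is judged:
By the outcome, as a careful person would: the job done as asked, in the order asked, and still so for the second after the job is handed in, with the robot touching nothing.
It also fails if it takes over 72 s, if anything falls off the work surface, if the arm or the gripper's body presses on something with over 40 N, if the wrist force passes 120 N, or if a joint passes its speed limit or range.

## Robot

A 7-joint arm with a two-finger parallel gripper is mounted at the origin on a cart in front of the work surface, level with it; the furniture and walls round the work are solid. World frame = base frame: x ahead of the robot, y to its left, z up, the work surface at z = 0. Lengths are in m, angles in rad, forces in N, time in s.
With the tool pointing down it reaches from about 0.35 to 0.775 m from the base axis. Payload 3.1 kg.
Tool frame: the origin (TCP) lies between the finger pads; the fingertips stand 11 mm ahead of it and the grasp point (between the pads) lies 8 mm behind it (env.finger_overhang is the distance from the TCP to the fingertips, in m); z points along the fingers, y is the line along which they close (so a half turn about z gives the same grasp; the last joint's range is limited). The gripper opens to 85 mm and grips with 20 to 120 N. Pads are 22 mm wide; open, the fingers measure 114 mm over their backs; the gripper's body (76 mm by 85 mm) begins 54 mm behind the grasp point. The pads swing forward as they close: fully open they stand 13 mm farther back than shut.
Start: joints at [-1.288, 0.311, 0.014, 1.512, -0.004, 1.319, -0.027], TCP at [0.175, 0.521, 0.242] pointing down, gripper open.
Joint ranges: [-2.7, 2.7], [-0.3, 1.91], [-1.27, 1.3], [0.12, 2.57], [-1.44, 4.58], [0.2, 2.03], [-3.05, 3.05]. Speed limits (rad/s): [2.79, 2.79, 3.14, 3.14, 3.14, 3.14, 3.14].

## Interface

Orientations are given as a rotation vector (axis times angle).
In Python, from cell import env gives the robot as it stands.
- The arm moves only by the tool step_arm, never from a script. Its argument "series" is a list of rows, each a list of 7 numbers: the shift along the tool's x, y, z in m, then the turn, a rotation vector about the tool's x, y, z in degrees, then the finger opening in m, from 0 to 0.0854. A call has 1 to 12 rows; each row is the pose to reach, as a shift and turn from the pose commanded when the call began, along the tool's axes at that moment; what a row does not reach only later rows make up. A row lasts 1/10 s, in which the tool goes at most 50 mm and 8.59 degrees, less where a joint would pass 70% of its speed; a pose out of reach is approached as far as the arm can. A call with a gripper value outside its range is refused whole. The fingers move at their own pace and stop on an object; the grip force is fixed at half the most. Time passes only in rows, so rows that repeat a pose let the fingers close. It gives the time, the measured TCP pose, the force, the opening and the grip force at its end, in the units of the state.
- env.get_state(): the state, without advancing time (a new reading comes with each control period).
- env.capture(name): name is "scene" or "top" or "wrist"; returns a dict with "img" (400x640x3 uint8, red, green, blue), "intrinsics" (3x3 intrinsics, pixels), "R" (3x3) and "t" (3): a world point X has camera coordinates R X + t. Camera axes: x right, y down, z forward; pixel columns grow to the right and rows downward; lengths in m; the calibration is good to about 2 mm. A picture is of the moment at which its call begins. There is no depth.
- env.sign_off(): hands the job in; it is judged then, once.
Trained networks look in a picture, given as the dict that the camera call returned (one of the last four; its "shot" number tells which), for a name from the list of things; names that differ only in an ending like _2 or _b are one class to them, and where a whole thing is asked for, a point or a joint stands for the part that bears it (a point fixed in the world has none). Each returns a list of dicts, best first, with "score" (0 to 1); they miss things now and then, are a little off and sometimes report something else, mostly with a low value. They report only what shows in the picture. A call takes as long as a camera call.
- env.recognise(picture, target): "position" ([x, y, z] in m, in world coordinates, good to about 4 mm: the middle of the surface that is visible of it).
- env.outline_of(picture, target): "mask" (400x640 bool, what is visible of it).
- env.tip_of(picture, target): "position" ([x, y, z] in m, in world coordinates, good to about 4 mm: a listed point, or the origin of a listed thing).
The state is a dict: "t": time; "qpos": joint angles; "joint_velocities": joint speeds; "joint_efforts": joint torques, N m; "tool_pos": TCP position; "tool_rot": TCP orientation; "contact_force": force on the tool from outside, world axes, zero at the start; "ft_torque": the same for the moment, N m; "opening": finger opening in m; "finger_force": force on a finger pad.
Only numpy, scipy, OpenCV 4.12 (cv2) and the standard library are available. Lean on these libraries where they do the work, as an engineer would, in place of code of your own. Each camera call takes 0.05 s, during which the arm holds its last target. There are 200 camera calls.

## Working session

There is one attempt and no reset: what is moved stays moved. The work goes in short steps, Python scripts to look and compute and a tool call to move; the robot and the scene stay as the last step left them, time stands still between calls to the robot, and variables do not carry over. Pictures are saved under pics/ and viewed, at most 10 in all, crops included, and the job is handed in when it is done.

Besides the shell and the picture viewer there is one more tool, called after "Call:" as name([rows], argument=value, ...), one row to a line, values as JSON. step_arm: Moves the arm, as the interface text tells. Its arguments: {"type":"object","properties":{"series":{"type":"array"}},"required":["series"]}

```bash
mkdir -p pics; ls
cat > h.py <<'E'
from cell import env
import numpy as np, cv2
from scipy.spatial.transform import Rotation as R
def save(p,n): cv2.imwrite('pics/'+n+'.png',p['img'][:,:,::-1])
np.set_printoptions(precision=4,suppress=True)
E
python3 - <<'E'
from h import *
s=env.get_state(); print({k:np.round(v,4) for k,v in s.items()})
a=[]
for c in ('scene','top'):
    p=env.capture(c); a.append(p['img'])
    for n in ('selector_grip','start_top','console'):
        print(c,n,[(np.round(d['position'],4),round(d['score'],2)) for d in env.tip_of(p,n)[:2]],[np.round(d['position'],4) for d in env.recognise(p,n)[:1]])
    for n in ('tape_measure','oil_can','sanding_block'):
        print(c,n,[(np.round(d['position'],4),round(d['score'],2)) for d in env.tip_of(p,n)[:1]])
    save(p,c)
E
```

```text
pics
{'t': np.float64(0.0), 'qpos': array([-1.2877,  0.3117,  0.014 ,  1.513 , -0.0044,  1.3192, -0.0272]), 'joint_velocities': array([-0.0003,  0.0014,  0.0003,  0.0012,  0.0009,  0.0015,  0.0002]), 'joint_efforts': array([ -0.0004, -37.9916,   0.1456, -23.059 ,   0.012 ,   0.0137,
         0.    ]), 'tool_pos': array([0.1753, 0.5206, 0.2412]), 'tool_rot': array([-0.5078, -3.1   ,  0.0036]), 'contact_force': array([-0.0153,  0.175 , -0.7322]), 'ft_torque': array([ 0.0163, -0.019 , -0.0277]), 'finger_force': np.float64(0.0), 'opening': np.float64(0.0855)}
scene selector_grip [(array([0.5431, 0.0815, 0.1141]), 0.59), (array([0.5429, 0.1271, 0.083 ]), 0.22)] [array([0.5247, 0.0724, 0.109 ])]
scene start_top [(array([0.5991, 0.1905, 0.1018]), 0.65)] [array([0.5905, 0.1877, 0.1066])]
scene console [(array([ 0.5296,  0.1339, -0.0008]), 0.82)] [array([0.4932, 0.0687, 0.1056])]
scene tape_measure [(array([ 0.3946,  0.2716, -0.0013]), 0.8)]
scene oil_can [(array([0.3342, 0.15  , 0.0009]), 0.68)]
scene sanding_block [(array([0.7076, 0.1096, 0.0023]), 0.63)]
top selector_grip [(array([0.539 , 0.0793, 0.1188]), 0.74)] [array([0.5274, 0.0836, 0.1105])]
top start_top [(array([0.5958, 0.1934, 0.1034]), 0.61), (array([0.3973, 0.2728, 0.0005]), 0.33)] [array([0.5938, 0.1887, 0.1064])]
top console [(array([ 0.5345,  0.1313, -0.0039]), 0.86), (array([0.5397, 0.0802, 0.1159]), 0.34)] [array([0.5209, 0.1327, 0.1083])]
top tape_measure [(array([0.3971, 0.2735, 0.0046]), 0.84)]
top oil_can [(array([0.3374, 0.1522, 0.0001]), 0.7)]
top sanding_block [(array([ 0.7092,  0.102 , -0.001 ]), 0.93)]
```

View pics/scene.png

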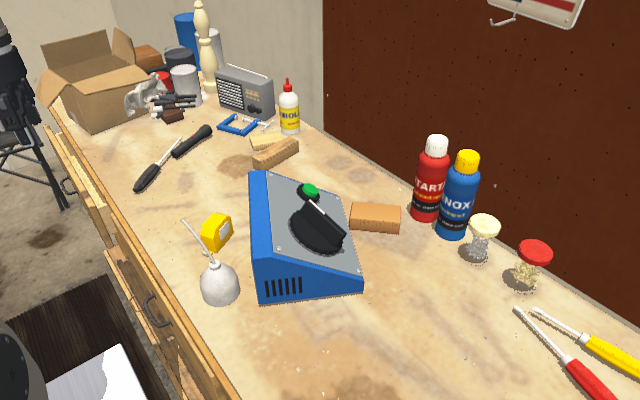

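View pics/top.png

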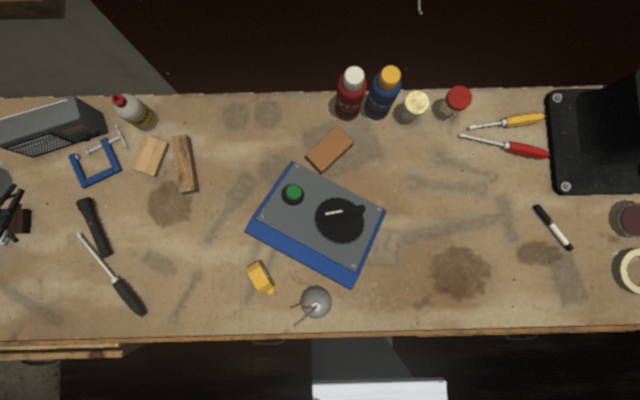

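```bash
python3 -c "
from h import *
print([a for a in dir(env) if a[0]!='_'])"
```

```text
['Unreachable', 'capture', 'finger_overhang', 'get_state', 'outline_of', 'recognise', 'sign_off', 'tip_of']
```

```bash
cat >> h.py <<'E'
a=np.deg2rad(63.4); r=np.array([np.cos(a),np.sin(a),0]); front=np.array([r[1],-r[0],0])
n=0.5*front+np.array([0,0,.75**.5]); u=np.cross(n,r)   # u up-slope
sel=np.array([.541,.0805,.1165]); btn=np.array([.5975,.192,.1026])
def T(): s=env.get_state(); return s,s['tool_pos'],R.from_rotvec(s['tool_rot'])
def Rt(phi): # tool x at angle phi (deg) from r toward u, z=-n
    p=np.deg2rad(phi); x=np.cos(p)*r+np.sin(p)*u; return R.from_matrix(np.c_[x,np.cross(-n,x),-n])
def delta(P,Ro):
    s,p,Q=T(); d=Q.inv()*Ro; return Q.inv().apply(P-p)*1000,np.rad2deg(d.as_rotvec())
E
python3 - <<'E'
from h import *
s,p,Q=T(); print(Q.as_matrix(), n,u)
for phi in range(-180,180,30):
    d=delta(sel+.16*n,Rt(phi)); print(phi,d,np.linalg.norm(d[1]))
E
```

```text
[[-0.9477  0.3191  0.    ]
 [ 0.3191  0.9477  0.    ]
 [ 0.      0.     -1.    ]] [ 0.4471 -0.2239  0.866 ] [-0.7744  0.3878  0.5   ]
-180 (array([-566.2563, -312.2433,  -12.7692]), array([-24.6504,  21.4344, -79.9876])) 86.40079748277161
-150 (array([-566.2563, -312.2433,  -12.7692]), array([ -31.6787,   15.4563, -109.0645])) 114.61899238928592
-120 (array([-566.2563, -312.2433,  -12.7692]), array([ -38.3633,    7.4627, -137.9165])) 143.3470849946122
-90 (array([-566.2563, -312.2433,  -12.7692]), array([ -44.5809,   -3.1111, -166.3812])) 172.2783764499736
-60 (array([-566.2563, -312.2433,  -12.7692]), array([ 39.5283,  13.6045, 153.1502])) 158.7530948960202
-30 (array([-566.2563, -312.2433,  -12.7692]), array([ 30.768 ,  20.747 , 124.4776])) 129.8914185192031
0 (array([-566.2563, -312.2433,  -12.7692]), array([22.2497, 25.588 , 95.5058])) 101.34669565429338
30 (array([-566.2563, -312.2433,  -12.7692]), array([13.9436, 28.5784, 66.3583])) 73.58375025963721
60 (array([-566.2563, -312.2433,  -12.7692]), array([ 5.8326, 29.9836, 37.1097])) 48.0641724051969
90 (array([-566.2563, -312.2433,  -12.7692]), array([-2.0901, 29.9504,  7.8108])) 31.022618060623795
120 (array([-566.2563, -312.2433,  -12.7692]), array([ -9.822 ,  28.5381, -21.4981])) 37.054870742202176
150 (array([-566.2563, -312.2433,  -12.7692]), array([-17.3505,  25.7309, -50.7789])) 59.511455806553265
```

Call:
step_arm([
  [-0.566,-0.312,-0.013,13.9,28.6,66.4,0.085],
  [-0.566,-0.312,-0.013,13.9,28.6,66.4,0.085],
  [-0.566,-0.312,-0.013,13.9,28.6,66.4,0.085],
  [-0.566,-0.312,-0.013,13.9,28.6,66.4,0.085],
  [-0.566,-0.312,-0.013,13.9,28.6,66.4,0.085],
  [-0.566,-0.312,-0.013,13.9,28.6,66.4,0.085],
  [-0.566,-0.312,-0.013,13.9,28.6,66.4,0.085],
  [-0.566,-0.312,-0.013,13.9,28.6,66.4,0.085],
  [-0.566,-0.312,-0.013,13.9,28.6,66.4,0.085],
  [-0.566,-0.312,-0.013,13.9,28.6,66.4,0.085],
  [-0.566,-0.312,-0.013,13.9,28.6,66.4,0.085],
  [-0.566,-0.312,-0.013,13.9,28.6,66.4,0.085],
])

```text
t: 2.2
tool_pos: [0.5822, 0.0779, 0.2542]
tool_rot: [-1.806, -1.916, 0.201]
contact_force: [1.2, 1.4, 0.4]
opening: 0.0848
finger_force: 0.0
```

Run:
```python
from h import *
p=env.capture('wrist'); save(p,'w1')
s,P,Q=T(); print(s['t'],s['qpos'],P)
for n_ in ('selector_grip','start_top'):
    print(n_,[(np.round(d['position'],4),round(d['score'],2)) for d in env.tip_of(p,n_)[:2]])
K,Rc,t=p['intrinsics'],p['R'],p['t']
c=Rc@sel+t; print((K@c/c[2])[:2])
m=(p['img'].min(2)>200).astype(np.uint8)
np.savez('w1.npz',img=p['img'],K=K,R=Rc,t=t)
```

```text
2.25 [-0.202   0.7845  0.4458  0.907  -0.4796  1.9952  0.1581] [0.5863 0.068  0.2498]
selector_grip [(array([0.5428, 0.0846, 0.1162]), 0.73)]
start_top [(array([0.5982, 0.1877, 0.107 ]), 0.59)]
[347.6239 224.6242]
```

View pics/w1.png

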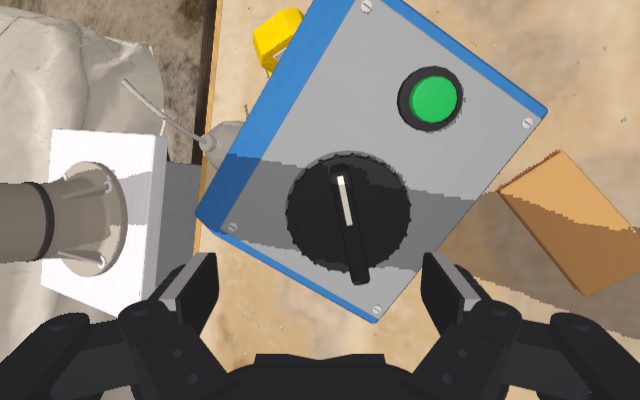

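Run:
```python
from h import *
z=np.load('w1.npz'); K,Rc,t=z['K'],z['R'],z['t']; C=-Rc.T@t
def hit(px,h):
    d=Rc.T@np.linalg.inv(K)@np.r_[px,1]; s0=np.array([.5415,.0825,.1163])+h*n
    return C+d*((s0-C)@n)/(d@n)
f=lambda v:(v@r,v@u)
A,B=hit((338.5,169),.012),hit((360,282),.012)
print('mid',(A+B)/2-.012*n,'len',np.linalg.norm(A-B),'phi',np.rad2deg(np.arctan2((A-B)@u,(A-B)@r)))
L1,L2=hit((340,178),.012),hit((349,225),.012); print('line phi',np.rad2deg(np.arctan2((L1-L2)@u,(L1-L2)@r)))
D=[hit(q,-.022) for q in ((287,212),(411,212),(349,151),(349,272))]
print('disc',np.mean(D,0)+.022*n,np.linalg.norm(D[0]-D[1]))
E1,E2=hit((547,113),-.038),hit((380,320),-.038); e=E1-E2; print('edge ang',np.rad2deg(np.arctan2(e[1],e[0])),e,np.linalg.norm(e))
b=hit((435,99),-.036+.012); print('btn',b)
c=(A+B)/2-.012*n; print(b-c,f(b-c))
print(delta(c+.0*n,Rt(np.rad2deg(np.arctan2((A-B)@u,(A-B)@r)))))
```

```text
mid [0.5415 0.0819 0.1161] len 0.09829631516150587 phi 41.46837582717605
line phi 41.52482059939243
disc [0.5435 0.0832 0.1155] 0.11080696162768892
edge ang 60.856803681691375 [ 0.1211  0.2171 -0.0064] 0.24864846928443993
btn [0.594  0.1915 0.0896]
[ 0.0525  0.1095 -0.0265] (np.float64(0.12147567712977257), np.float64(-0.011462310486758677))
(array([-26.5292,  22.8521, 137.3538]), array([  0.0125,  -0.0158, -11.9765]))
```

Call:
step_arm([
  [-0.026,0.023,0.03,0,0,-12,0.06],
  [-0.026,0.023,0.077,0,0,-12,0.06],
  [-0.026,0.023,0.077,0,0,-12,0.06],
  [-0.026,0.023,0.077,0,0,-12,0.06],
  [-0.026,0.023,0.077,0,0,-12,0.06],
])

```text
t: 2.85
tool_pos: [0.569, 0.0752, 0.1739]
tool_rot: [-1.591, -2.093, 0.125]
contact_force: [1.1, 0.3, 0.9]
opening: 0.0599
finger_force: 0.0
```

```bash
sed -i 's/^sel=.*;/sel=np.array([.5422,.0825,.116]);/' h.py
python3 - <<'E'
from h import *
p=env.capture('wrist'); save(p,'w2')
s,P,Q=T(); print(s['t'],s['qpos'],P,s['opening'],s['contact_force'],s['ft_torque'])
print(delta(sel-.003*n,Rt(41.5)))
E
```

```text
2.9 [-0.2153  0.7722  0.3913  1.1067 -0.4417  1.8027  0.4185] [0.5697 0.0747 0.1742] 0.05990076671098959 [ 0.0979 -0.7822  0.2081] [-0.2368 -0.4956 -0.0297]
(array([-7.0475, -0.4716, 67.4695]), array([0.4056, 0.1368, 0.6703]))
```

View pics/w2.png

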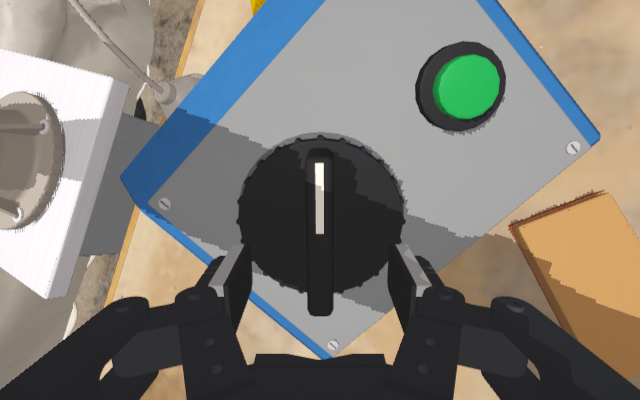

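Call:
step_arm([
  [-0.007,0,0.02,0,0,0,0.06],
  [-0.007,0,0.045,0,0,0,0.05],
  [-0.007,0,0.067,0,0,0,0.05],
  [-0.007,0,0.067,0,0,0,0.05],
  [-0.007,0,0.067,0,0,0,0.05],
])

```text
t: 3.4
tool_pos: [0.5406, 0.0827, 0.1127]
tool_rot: [-1.592, -2.091, 0.126]
contact_force: [-0.3, 0.1, 0.2]
opening: 0.0496
finger_force: 0.0
```

```bash
cat > m.py <<'E'
from h import *
s,P,Q=T(); x=Q.as_matrix()[:,0]
print(round(s['t'],2),'q7',s['qpos'][6],'q6',s['qpos'][5],'off r,u,n mm',np.array([(P-sel)@r,(P-sel)@u,(P-sel)@n])*1000,'phi',round(np.rad2deg(np.arctan2(x@u,x@r)),2),'op',round(s['opening'],4),'F n',round(s['contact_force']@n,2),s['contact_force'],'Mn',round(s['ft_torque']@n,3),s['ft_torque'],'e7',round(s['joint_efforts'][6],3))
E
python3 m.py
```

```text
3.4 q7 0.4553767933050989 q6 1.644845051124869 off r,u,n mm [-0.5558 -0.3559 -3.5869] phi 42.08 op 0.0496 F n 0.05 [-0.2656  0.0902  0.2132] Mn -0.062 [-0.2952 -0.4942 -0.0474] e7 -0.0
```

Call:
step_arm([
  [0,0,0,0,0,0,0.0],
  [0,0,0,0,0,0,0.0],
  [0,0,0,0,0,0,0.0],
  [0,0,0,0,0,0,0.0],
  [0,0,0,0,0,0,0.0],
  [0,0,0,0,0,0,0.0],
])

```text
t: 4.0
tool_pos: [0.5408, 0.0822, 0.1119]
tool_rot: [-1.594, -2.091, 0.125]
contact_force: [5.6, -0.2, 3.4]
opening: 0.0152
finger_force: 60.0
```

```bash
python3 m.py
```

```text
4.0 q7 0.4557780675808561 q6 1.6416949028136798 off r,u,n mm [-0.8728 -1.0875 -4.1511] phi 42.01 op 0.0152 F n 5.54 [ 5.5988 -0.2458  3.4446] Mn -0.055 [-0.1247 -1.2241 -0.3157] e7 0.002
```

Call:
step_arm([
  [0,0,0,0,0,-5,0],
  [0,0,0,0,0,-10,0],
  [0,0,0,0,0,-15,0],
  [0,0,0,0,0,-15,0],
])

```text
t: 4.4
tool_pos: [0.5407, 0.0822, 0.1119]
tool_rot: [-1.304, -2.277, 0.034]
contact_force: [5.7, -0.4, 4.4]
opening: 0.0154
finger_force: 60.2
```

```bash
python3 m.py
```

```text
4.4 q7 0.6916383237398409 q6 1.630785242391686 off r,u,n mm [-0.936  -1.0358 -4.1042] phi 57.05 op 0.0154 F n 6.46 [ 5.6604 -0.4105  4.4312] Mn 0.227 [-0.0592 -1.5397 -0.1059] e7 0.112
```

Call:
step_arm([
  [0,0,0,0,0,-5,0],
  [0,0,0,0,0,-10,0],
  [0,0,0,0,0,-15,0],
  [0,0,0,0,0,-15,0],
])

```text
t: 4.8
tool_pos: [0.5408, 0.0821, 0.1118]
tool_rot: [-0.998, -2.428, -0.057]
contact_force: [5.2, -1.0, 3.9]
opening: 0.0151
finger_force: 60.1
```

```bash
python3 m.py
```

```text
4.8 q7 0.9262308902010304 q6 1.6208315165085307 off r,u,n mm [-1.0046 -1.1676 -4.1655] phi 71.98 op 0.0151 F n 5.9 [ 5.2369 -0.9902  3.8551] Mn 0.024 [-0.1039 -1.4623 -0.2968] e7 0.269
```

Call:
step_arm([
  [0,0,0,0,0,-5,0],
  [0,0,0,0,0,-10,0],
  [0,0,0,0,0,-10,0],
])

```text
t: 5.1
tool_pos: [0.5407, 0.0821, 0.1119]
tool_rot: [-0.783, -2.509, -0.117]
contact_force: [5.3, -0.3, 3.9]
opening: 0.0152
finger_force: 60.2
```

```bash
python3 m.py
```

```text
5.1 q7 1.0831764231893901 q6 1.6149595491506843 off r,u,n mm [-1.0519 -1.0959 -4.1047] phi 81.98 op 0.0152 F n 5.82 [ 5.2876 -0.349   3.8971] Mn 0.021 [-0.1764 -1.5696 -0.2905] e7 0.216
```

Call:
step_arm([
  [0,0,0,0,0,-5,0],
  [0,0,0,0,0,-10,0],
  [0,0,0,0,0,-10,0],
])

```text
t: 5.4
tool_pos: [0.5408, 0.082, 0.1118]
tool_rot: [-0.563, -2.574, -0.177]
contact_force: [5.8, -1.3, 4.4]
opening: 0.0152
finger_force: 60.2
```

```bash
python3 m.py
```

```text
5.4 q7 1.2400358130839084 q6 1.6091242051978756 off r,u,n mm [-1.0964 -1.2433 -4.1454] phi 91.96 op 0.0152 F n 6.71 [ 5.7503 -1.3233  4.4382] Mn 0.027 [-0.082  -1.5193 -0.3197] e7 0.273
```

Call:
step_arm([
  [0,0,0,0,0,-4,0],
  [0,0,0,0,0,-4,0],
])

```text
t: 5.6
tool_pos: [0.5408, 0.082, 0.1118]
tool_rot: [-0.475, -2.595, -0.2]
contact_force: [6.0, -0.1, 4.0]
opening: 0.0149
finger_force: 60.2
```

```bash
cat > k.py <<'E'
from h import *
s,P,Q=T(); x=Q.as_matrix()[:,0]
print(round(s['t'],2),'q7 %.3f'%s['qpos'][6],'off',np.array([(P-sel)@r,(P-sel)@u,(P-sel)@n]).dot(1000).round(1),'phi',round(np.rad2deg(np.arctan2(x@u,x@r)),2),'op',round(s['opening'],4),'Fn',round(s['contact_force']@n,2),'Mn',round(s['ft_torque']@n,3),'e7',round(s['joint_efforts'][6],3))
E
python3 k.py
```

```text
5.6 q7 1.302 off [-1.1 -1.2 -4.1] phi 95.9 op 0.0149 Fn 6.17 Mn -0.239 e7 0.422
```

Call:
step_arm([
  [0,0,0,0,0,-4,0],
  [0,0,0,0,0,-4,0],
])

```text
t: 5.8
tool_pos: [0.5407, 0.082, 0.1119]
tool_rot: [-0.385, -2.613, -0.224]
contact_force: [5.9, 0.0, 5.4]
opening: 0.0149
finger_force: 60.3
```

```bash
python3 k.py
```

```text
5.8 q7 1.365 off [-1.1 -1.1 -4.1] phi 99.9 op 0.0149 Fn 7.26 Mn -0.105 e7 0.295
```

Call:
step_arm([
  [0,0,0,0,0,-4,0],
  [0,0,0,0,0,-4,0],
])

```text
t: 6.0
tool_pos: [0.5407, 0.082, 0.1119]
tool_rot: [-0.293, -2.629, -0.247]
contact_force: [4.9, -0.4, 4.1]
opening: 0.015
finger_force: 60.2
```

```bash
python3 k.py
```

```text
6.0 q7 1.428 off [-1.1 -1.1 -4.1] phi 103.92 op 0.015 Fn 5.86 Mn 0.077 e7 0.129
```

Call:
step_arm([
  [0,0,0,0,0,-4,0],
  [0,0,0,0,0,-4,0],
])

```text
t: 6.2
tool_pos: [0.5407, 0.082, 0.1119]
tool_rot: [-0.201, -2.643, -0.271]
contact_force: [5.4, -2.1, 4.0]
opening: 0.0151
finger_force: 60.3
```

```bash
python3 k.py
```

```text
6.2 q7 1.491 off [-1.1 -1.1 -4.1] phi 107.95 op 0.0151 Fn 6.35 Mn 0.211 e7 -0.049
```

Call:
step_arm([
  [0,0,0,0,0,-4,0],
  [0,0,0,0,0,-4,0],
])

```text
t: 6.4
tool_pos: [0.5407, 0.0819, 0.1118]
tool_rot: [-0.11, -2.653, -0.294]
contact_force: [4.9, -1.5, 4.8]
opening: 0.0152
finger_force: 60.2
```

```bash
python3 k.py
```

```text
6.4 q7 1.553 off [-1.2 -1.1 -4.2] phi 111.92 op 0.0152 Fn 6.66 Mn 0.088 e7 0.092
```

Call:
step_arm([
  [0,0,0,0,0,-4,0],
  [0,0,0,0,0,-4,0],
])

```text
t: 6.6
tool_pos: [0.5408, 0.0818, 0.1118]
tool_rot: [-0.021, -2.66, -0.316]
contact_force: [6.6, 0.0, 4.9]
opening: 0.0153
finger_force: 60.6
```

```bash
python3 k.py
```

```text
6.6 q7 1.614 off [-1.2 -1.3 -4.1] phi 115.75 op 0.0153 Fn 7.19 Mn -0.696 e7 0.916
```

Call:
step_arm([
  [0,0,0,0,0,-4,0],
  [0,0,0,0,0,-4,0],
])

```text
t: 6.8
tool_pos: [0.5403, 0.0818, 0.1122]
tool_rot: [0.067, -2.664, -0.339]
contact_force: [5.8, 0.4, 6.7]
opening: 0.0152
finger_force: 93.3
```

```bash
python3 k.py
```

```text
6.8 q7 1.673 off [-1.5 -0.7 -4. ] phi 119.55 op 0.0152 Fn 8.32 Mn -1.775 e7 2.015
```

Call:
step_arm([
  [0,0,0,0,0,-4,0],
  [0,0,0,0,0,-4,0],
])

```text
t: 7.0
tool_pos: [0.5404, 0.0816, 0.1122]
tool_rot: [0.151, -2.666, -0.361]
contact_force: [6.1, 2.4, 8.0]
opening: 0.015
finger_force: 138.7
```

```bash
python3 k.py
```

```text
7.0 q7 1.731 off [-1.6 -0.8 -3.9] phi 123.18 op 0.015 Fn 9.15 Mn -3.685 e7 3.939
```

Call:
step_arm([
  [0,0,0,0,0,-4,0],
  [0,0,0,0,0,-4,0],
])

```text
t: 7.2
tool_pos: [0.5404, 0.0816, 0.1122]
tool_rot: [0.243, -2.666, -0.384]
contact_force: [5.8, 2.5, 7.1]
opening: 0.0154
finger_force: 143.7
```

```bash
python3 k.py
```

```text
7.2 q7 1.793 off [-1.6 -0.9 -3.9] phi 127.12 op 0.0154 Fn 8.18 Mn -3.901 e7 4.111
```

Call:
step_arm([
  [0,0,0,0,0,4,0],
  [0,0,0,0,0,4,0],
])

```text
t: 7.4
tool_pos: [0.5403, 0.0817, 0.1121]
tool_rot: [0.157, -2.666, -0.36]
contact_force: [5.4, -0.6, 7.5]
opening: 0.0152
finger_force: 95.3
```

```bash
python3 k.py
```

```text
7.4 q7 1.734 off [-1.6 -0.8 -4. ] phi 123.4 op 0.0152 Fn 9.0 Mn -1.94 e7 1.677
```

Call:
step_arm([
  [0,0,0,0,0,4,0],
  [0,0,0,0,0,4,0],
])

```text
t: 7.6
tool_pos: [0.5398, 0.0819, 0.1122]
tool_rot: [0.07, -2.662, -0.338]
contact_force: [4.8, -1.2, 6.9]
opening: 0.0153
finger_force: 61.4
```

```bash
python3 k.py
```

```text
7.6 q7 1.675 off [-1.7 -0.2 -4.2] phi 119.68 op 0.0153 Fn 8.36 Mn -0.598 e7 0.313
```

Call:
step_arm([
  [0,0,0,0,0,2,0],
  [0,0,0,0,0,2,0],
])

```text
t: 7.8
tool_pos: [0.5397, 0.082, 0.1123]
tool_rot: [0.027, -2.66, -0.327]
contact_force: [4.5, -2.6, 6.8]
opening: 0.0147
finger_force: 60.5
```

```bash
python3 k.py
```

```text
7.8 q7 1.646 off [-1.6 -0.2 -4.2] phi 117.79 op 0.0147 Fn 8.47 Mn -0.052 e7 -0.087
```

Call:
step_arm([
  [0,0,0,0,0,2,0],
  [0,0,0,0,0,2,0],
])

```text
t: 8.0
tool_pos: [0.5397, 0.082, 0.1123]
tool_rot: [-0.019, -2.658, -0.316]
contact_force: [4.6, -2.5, 5.7]
opening: 0.0156
finger_force: 60.5
```

```bash
python3 k.py
```

```text
8.0 q7 1.614 off [-1.5 -0.1 -4.2] phi 115.82 op 0.0156 Fn 7.53 Mn 0.08 e7 -0.149
```

Call:
step_arm([
  [0,0,0,0,0,4,0],
  [0,0,0,0,0,4,0],
])

```text
t: 8.2
tool_pos: [0.5397, 0.0821, 0.1124]
tool_rot: [-0.112, -2.65, -0.293]
contact_force: [3.3, -2.0, 6.9]
opening: 0.0151
finger_force: 60.5
```

```bash
python3 k.py
```

```text
8.2 q7 1.551 off [-1.4 -0.  -4.2] phi 111.81 op 0.0151 Fn 7.91 Mn 0.146 e7 -0.316
```

Call:
step_arm([
  [0,0,0,0,0,4,0],
  [0,0,0,0,0,4,0],
])

```text
t: 8.4
tool_pos: [0.5397, 0.0822, 0.1124]
tool_rot: [-0.204, -2.64, -0.27]
contact_force: [4.2, -1.2, 7.3]
opening: 0.0149
finger_force: 60.5
```

```bash
python3 k.py
```

```text
8.4 q7 1.488 off [-1.3  0.  -4.2] phi 107.79 op 0.0149 Fn 8.46 Mn -0.065 e7 -0.155
```

Call:
step_arm([
  [0,0,0,0,0,4,0],
  [0,0,0,0,0,4,0],
])

```text
t: 8.6
tool_pos: [0.5397, 0.0823, 0.1124]
tool_rot: [-0.296, -2.626, -0.247]
contact_force: [3.9, -0.8, 6.6]
opening: 0.0154
finger_force: 60.6
```

```bash
python3 k.py
```

```text
8.6 q7 1.425 off [-1.2  0.  -4.2] phi 103.77 op 0.0154 Fn 7.64 Mn -0.234 e7 0.01
```

Call:
step_arm([
  [0,0,0,0,0,4,0],
  [0,0,0,0,0,4,0],
])

```text
t: 8.8
tool_pos: [0.5398, 0.0824, 0.1124]
tool_rot: [-0.387, -2.61, -0.223]
contact_force: [3.5, -1.5, 6.7]
opening: 0.015
finger_force: 60.7
```

```bash
python3 k.py
```

```text
8.8 q7 1.362 off [-1.2  0.  -4.2] phi 99.77 op 0.015 Fn 7.67 Mn -0.216 e7 -0.017
```

Call:
step_arm([
  [0,0,0,0,0,4,0],
  [0,0,0,0,0,4,0],
])

```text
t: 9.0
tool_pos: [0.5398, 0.0825, 0.1123]
tool_rot: [-0.477, -2.592, -0.2]
contact_force: [5.2, -0.6, 6.2]
opening: 0.0149
finger_force: 60.6
```

```bash
python3 k.py
```

```text
9.0 q7 1.300 off [-1.1  0.  -4.2] phi 95.8 op 0.0149 Fn 7.85 Mn -0.004 e7 -0.199
```

Call:
step_arm([
  [0,0,0,0,0,4,0],
  [0,0,0,0,0,4,0],
])

```text
t: 9.2
tool_pos: [0.5398, 0.0827, 0.1125]
tool_rot: [-0.565, -2.571, -0.177]
contact_force: [4.7, -1.4, 6.5]
opening: 0.0151
finger_force: 60.5
```

```bash
python3 k.py
```

```text
9.2 q7 1.238 off [-0.9  0.1 -4.2] phi 91.86 op 0.0151 Fn 8.1 Mn 0.227 e7 -0.382
```

Call:
step_arm([
  [0,0,0,0,0,4,0],
  [0,0,0,0,0,4,0],
])

```text
t: 9.4
tool_pos: [0.5399, 0.0827, 0.1125]
tool_rot: [-0.654, -2.546, -0.153]
contact_force: [4.2, -0.5, 6.4]
opening: 0.0153
finger_force: 60.5
```

```bash
python3 k.py
```

```text
9.4 q7 1.175 off [-0.8  0.1 -4.2] phi 87.83 op 0.0153 Fn 7.47 Mn -0.006 e7 -0.207
```

Call:
step_arm([
  [0,0,0,0,0,4,0],
  [0,0,0,0,0,4,0],
])

```text
t: 9.6
tool_pos: [0.5399, 0.0828, 0.1124]
tool_rot: [-0.743, -2.52, -0.129]
contact_force: [5.3, -0.6, 6.3]
opening: 0.0157
finger_force: 60.6
```

```bash
python3 k.py
```

```text
9.6 q7 1.111 off [-0.7  0.1 -4.2] phi 83.81 op 0.0157 Fn 8.0 Mn -0.184 e7 -0.047
```

Call:
step_arm([
  [0,0,0,0,0,4,0],
  [0,0,0,0,0,4,0],
])

```text
t: 9.8
tool_pos: [0.54, 0.0829, 0.1124]
tool_rot: [-0.83, -2.49, -0.105]
contact_force: [4.7, -0.1, 7.4]
opening: 0.015
finger_force: 60.8
```

```bash
python3 k.py
```

```text
9.8 q7 1.048 off [-0.7  0.1 -4.2] phi 79.79 op 0.015 Fn 8.53 Mn -0.272 e7 0.11
```

Call:
step_arm([
  [0,0,0,0,0,4,0],
  [0,0,0,0,0,4,0],
])

```text
t: 10.0
tool_pos: [0.5401, 0.0829, 0.1124]
tool_rot: [-0.915, -2.459, -0.081]
contact_force: [5.3, 0.5, 6.6]
opening: 0.015
finger_force: 60.6
```

```bash
python3 k.py
```

```text
10.0 q7 0.986 off [-0.6 -0.  -4.2] phi 75.83 op 0.015 Fn 7.95 Mn -0.049 e7 -0.202
```

Call:
step_arm([
  [0,0,0,0,0,4,0],
  [0,0,0,0,0,4,0],
])

```text
t: 10.2
tool_pos: [0.5401, 0.083, 0.1124]
tool_rot: [-1.0, -2.424, -0.057]
contact_force: [5.7, 0.1, 6.2]
opening: 0.0152
finger_force: 60.6
```

```bash
python3 k.py
```

```text
10.2 q7 0.924 off [-0.5  0.  -4.2] phi 71.84 op 0.0152 Fn 7.93 Mn -0.015 e7 -0.201
```

Call:
step_arm([
  [0,0,0,0,0,4,0],
  [0,0,0,0,0,4,0],
])

```text
t: 10.4
tool_pos: [0.5402, 0.0831, 0.1123]
tool_rot: [-1.083, -2.387, -0.033]
contact_force: [4.9, 0.2, 6.2]
opening: 0.0149
finger_force: 60.6
```

```bash
python3 k.py
```

```text
10.4 q7 0.861 off [-0.4 -0.1 -4.2] phi 67.85 op 0.0149 Fn 7.56 Mn 0.034 e7 -0.201
```

Call:
step_arm([
  [0,0,0,0,0,4,0],
  [0,0,0,0,0,4,0],
])

```text
t: 10.6
tool_pos: [0.5402, 0.0832, 0.1124]
tool_rot: [-1.165, -2.348, -0.009]
contact_force: [4.9, -0.3, 6.1]
opening: 0.0153
finger_force: 60.5
```

```bash
python3 k.py
```

```text
10.6 q7 0.799 off [-0.2  0.  -4.1] phi 63.9 op 0.0153 Fn 7.53 Mn 0.219 e7 -0.415
```

Call:
step_arm([
  [0,0,0,0,0,4,0],
  [0,0,0,0,0,4,0],
])

```text
t: 10.8
tool_pos: [0.5403, 0.0833, 0.1124]
tool_rot: [-1.247, -2.306, 0.016]
contact_force: [4.7, 0.1, 6.9]
opening: 0.0151
finger_force: 60.5
```

```bash
python3 k.py
```

```text
10.8 q7 0.735 off [-0.1 -0.  -4.1] phi 59.88 op 0.0151 Fn 8.09 Mn 0.025 e7 -0.24
```

Call:
step_arm([
  [0,0,0,0,0,4,0],
  [0,0,0,0,0,4,0],
])

```text
t: 11.0
tool_pos: [0.5404, 0.0833, 0.1124]
tool_rot: [-1.327, -2.261, 0.04]
contact_force: [5.8, 1.5, 6.0]
opening: 0.0148
finger_force: 60.6
```

```bash
python3 k.py
```

```text
11.0 q7 0.672 off [-0.1 -0.1 -4.1] phi 55.86 op 0.0148 Fn 7.43 Mn -0.072 e7 -0.076
```

Call:
step_arm([
  [0,0,0,0,0,4,0],
  [0,0,0,0,0,4,0],
])

```text
t: 11.2
tool_pos: [0.5405, 0.0833, 0.1123]
tool_rot: [-1.406, -2.214, 0.064]
contact_force: [6.0, 0.3, 6.0]
opening: 0.0152
finger_force: 60.7
```

```bash
python3 k.py
```

```text
11.2 q7 0.609 off [-0.  -0.2 -4.2] phi 51.83 op 0.0152 Fn 7.8 Mn -0.289 e7 0.102
```

Call:
step_arm([
  [0,0,0,0,0,4,0],
  [0,0,0,0,0,4,0],
])

```text
t: 11.4
tool_pos: [0.5406, 0.0834, 0.1122]
tool_rot: [-1.483, -2.166, 0.088]
contact_force: [7.2, 1.7, 5.5]
opening: 0.0148
finger_force: 60.6
```

```bash
python3 k.py
```

```text
11.4 q7 0.547 off [ 0.1 -0.3 -4.2] phi 47.88 op 0.0148 Fn 7.6 Mn 0.024 e7 -0.205
```

Call:
step_arm([
  [0,0,0,0,0,4,0],
  [0,0,0,0,0,4,0],
])

```text
t: 11.6
tool_pos: [0.5406, 0.0835, 0.1122]
tool_rot: [-1.558, -2.114, 0.112]
contact_force: [6.8, 0.2, 5.8]
opening: 0.0152
finger_force: 60.5
```

```bash
python3 k.py
```

```text
11.6 q7 0.484 off [ 0.2 -0.3 -4.2] phi 43.9 op 0.0152 Fn 8.03 Mn 0.008 e7 -0.278
```

Call:
step_arm([
  [0,0,0,0,0,4,0],
  [0,0,0,0,0,4,0],
])

```text
t: 11.8
tool_pos: [0.5407, 0.0835, 0.1123]
tool_rot: [-1.632, -2.061, 0.136]
contact_force: [5.4, 0.8, 6.9]
opening: 0.0151
finger_force: 60.4
```

```bash
python3 k.py
```

```text
11.8 q7 0.422 off [ 0.2 -0.3 -4.1] phi 39.92 op 0.0151 Fn 8.24 Mn 0.11 e7 -0.309
```

Call:
step_arm([
  [0,0,0,0,0,4,0],
  [0,0,0,0,0,4,0],
])

```text
t: 12.0
tool_pos: [0.5408, 0.0835, 0.1122]
tool_rot: [-1.705, -2.004, 0.159]
contact_force: [6.8, 0.2, 6.0]
opening: 0.0149
finger_force: 60.5
```

```bash
python3 k.py
```

```text
12.0 q7 0.359 off [ 0.3 -0.4 -4.1] phi 35.89 op 0.0149 Fn 8.15 Mn -0.089 e7 -0.151
```

Call:
step_arm([
  [0,0,0,0,0,4,0],
  [0,0,0,0,0,4,0],
])

```text
t: 12.2
tool_pos: [0.5409, 0.0835, 0.1122]
tool_rot: [-1.777, -1.945, 0.183]
contact_force: [7.2, 0.9, 5.8]
opening: 0.0154
finger_force: 60.6
```

```bash
python3 k.py
```

```text
12.2 q7 0.295 off [ 0.3 -0.5 -4.1] phi 31.87 op 0.0154 Fn 8.03 Mn -0.276 e7 0.014
```

Call:
step_arm([
  [0,0,0,0,0,4,0],
  [0,0,0,0,0,4,0],
])

```text
t: 12.4
tool_pos: [0.541, 0.0835, 0.112]
tool_rot: [-1.846, -1.885, 0.207]
contact_force: [6.6, 0.3, 4.6]
opening: 0.0149
finger_force: 60.6
```

```bash
python3 k.py
```

```text
12.4 q7 0.233 off [ 0.4 -0.6 -4.2] phi 27.88 op 0.0149 Fn 6.85 Mn -0.11 e7 -0.091
```

Call:
step_arm([
  [0,0,0,0,0,2,0],
  [0,0,0,0,0,2,0],
])

```text
t: 12.6
tool_pos: [0.541, 0.0835, 0.112]
tool_rot: [-1.879, -1.855, 0.218]
contact_force: [7.8, 0.6, 5.0]
opening: 0.015
finger_force: 60.5
```

```bash
python3 k.py
```

```text
12.6 q7 0.202 off [ 0.4 -0.7 -4.2] phi 25.93 op 0.015 Fn 7.71 Mn 0.001 e7 -0.096
```

Call:
step_arm([
  [0,0,0,0,0,1,0],
  [0,0,0,0,0,1,0],
  [0,0,0,0,0,1,0],
])

```text
t: 12.9
tool_pos: [0.5411, 0.0835, 0.112]
tool_rot: [-1.895, -1.839, 0.224]
contact_force: [7.9, 0.3, 5.6]
opening: 0.0151
finger_force: 60.5
```

```bash
python3 k.py
```

```text
12.9 q7 0.187 off [ 0.4 -0.7 -4.2] phi 24.96 op 0.0151 Fn 8.35 Mn -0.104 e7 0.009
```

Call:
step_arm([
  [0,0,0,0,0,0,0.05],
  [0,0,0,0,0,0,0.05],
  [0,0,0,0,0,0,0.05],
  [0,0,0,0,0,0,0.05],
  [0,0,-0.03,0,0,0,0.05],
  [0,0,-0.07,0,0,0,0.05],
  [0,0,-0.07,0,0,0,0.05],
  [0,0,-0.07,0,0,0,0.05],
])

```text
t: 13.7
tool_pos: [0.5701, 0.0662, 0.1717]
tool_rot: [-1.893, -1.838, 0.231]
contact_force: [-0.5, 0.1, 0.2]
opening: 0.0499
finger_force: 0.0
```

```bash
python3 k.py
python3 - <<'E'
from h import *
p=env.capture('wrist'); save(p,'w3')
np.savez('w3.npz',img=p['img'],K=p['intrinsics'],R=p['R'],t=p['t'])
print([(np.round(d['position'],4),round(d['score'],2)) for d in env.tip_of(p,'start_top')[:2]])
E
```

```text
13.7 q7 0.159 off [-2.1 -0.1 64.4] phi 24.94 op 0.0499 Fn -0.09 Mn -0.028 e7 -0.005
[(array([0.5949, 0.1872, 0.1079]), 0.91)]
```

View pics/w3.png

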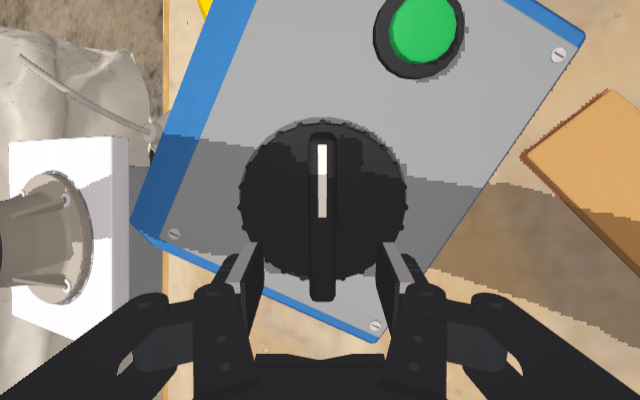

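Run:
```python
from h import *
Ps=[];xs=[]
for f in ('w1','w3'):
    z=np.load(f+'.npz'); h=cv2.cvtColor(z['img'],cv2.COLOR_RGB2HSV)
    m=((h[:,:,0]>50)&(h[:,:,0]<75)&(h[:,:,1]>120)&(h[:,:,2]>60)).astype(np.uint8)
    k,l,st,c=cv2.connectedComponentsWithStats(m); i=1+np.argmax(st[1:,4]); print(f,st[i],c[i])
    cnt=max(cv2.findContours((l==i).astype(np.uint8),0,1)[0],key=len); e=cv2.fitEllipse(cnt); print(e)
    xs.append(np.array(c[i])); Ps.append(z['K']@np.c_[z['R'],z['t']])
X=cv2.triangulatePoints(Ps[0],Ps[1],xs[0],xs[1]); X=(X[:3]/X[3])[:,0]
d=X-sel; print(X,'r,u,n',d@r,d@u,d@n)
b=np.array([.5965,.19,.105]); print(delta(b+.04*n,Rt(25)))
```

```text
w1 [ 409   76   48   47 1776] [432.7736  98.8744]
((432.7614440917969, 98.87751007080078), (44.86840057373047, 48.526344299316406), 49.69718933105469)
w3 [ 389    0   68   65 3577] [422.1124  30.0618]
((422.1000671386719, 30.047353744506836), (62.916324615478516, 70.8322525024414), 50.016353607177734)
[0.5933 0.1898 0.0964] r,u,n 0.11884322515223646 -0.007770776274492628 -0.01814202367742416
(array([108.0645,  57.5752,  31.752 ]), array([-0.1348, -0.0764, -0.0546]))
```

Call:
step_arm([
  [0.05,0.027,0,0,0,0,0],
  [0.1,0.053,0,0,0,0,0],
  [0.108,0.057,0.02,0,0,0,0],
  [0.108,0.057,0.036,0,0,0,0],
  [0.108,0.057,0.036,0,0,0,0],
  [0.108,0.057,0.036,0,0,0,0],
  [0.108,0.057,0.036,0,0,0,0],
])

```text
t: 14.5
tool_pos: [0.6133, 0.1803, 0.138]
tool_rot: [-1.894, -1.837, 0.231]
contact_force: [0.6, -0.0, 1.3]
opening: -0.0
finger_force: 0.0
```

```bash
python3 k.py
python3 - <<'E'
from h import *
p=env.capture('wrist'); save(p,'w4')
print([(np.round(d['position'],4),round(d['score'],2)) for d in env.tip_of(p,'start_top')[:2]], delta(np.array([.5935,.191,.1014]),Rt(25)))
E
```

```text
14.5 q7 -0.022 off [119.3  -6.2  28.9] phi 24.88 op -0.0 Fn 1.37 Mn 0.017 e7 -0.001
[(array([0.5964, 0.188 , 0.105 ]), 0.84)] (array([ 1.    , -1.1181, 43.3697]), array([ 0.1384, -0.0669, -0.1057]))
```

View pics/w4.png

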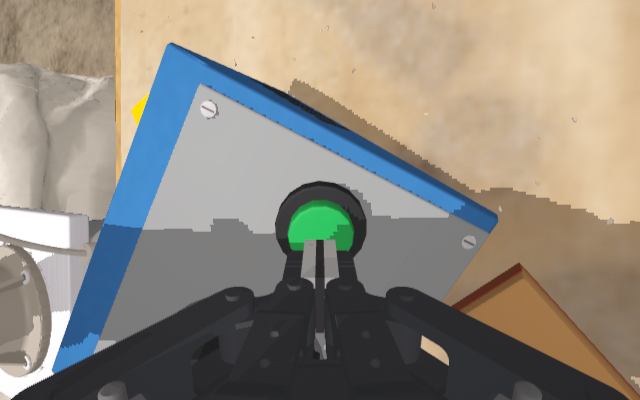

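Call:
step_arm([
  [0.001,-0.001,0.015,0,0,0,0],
  [0.001,-0.001,0.025,0,0,0,0],
  [0.001,-0.001,0.025,0,0,0,0],
])

```text
t: 14.9
tool_pos: [0.6005, 0.188, 0.1158]
tool_rot: [-1.891, -1.837, 0.233]
contact_force: [0.6, -1.3, 1.7]
opening: -0.0001
finger_force: 0.8
```

```bash
python3 k.py
```

```text
14.9 q7 -0.006 off [120.5  -4.3   2.2] phi 24.93 op -0.0001 Fn 2.09 Mn 0.048 e7 0.029
```

Call:
step_arm([
  [0,0,0.003,0,0,0,0],
  [0,0,0.003,0,0,0,0],
])

```text
t: 15.1
tool_pos: [0.5999, 0.1884, 0.1145]
tool_rot: [-1.892, -1.838, 0.231]
contact_force: [-0.3, -0.9, 3.4]
opening: -0.0003
finger_force: 1.3
```

```bash
python3 k.py
```

```text
15.1 q7 -0.004 off [120.5  -4.4   0.8] phi 24.96 op -0.0003 Fn 3.04 Mn 0.017 e7 0.0
```

Call:
step_arm([
  [0,0,0.003,0,0,0,0],
  [0,0,0.003,0,0,0,0],
])

```text
t: 15.3
tool_pos: [0.5986, 0.1892, 0.1117]
tool_rot: [-1.892, -1.838, 0.231]
contact_force: [0.8, -2.0, 4.6]
opening: 0.0002
finger_force: 2.2
```

```bash
python3 k.py
```

```text
15.3 q7 -0.002 off [120.7  -4.5  -2.4] phi 24.97 op 0.0002 Fn 4.77 Mn 0.012 e7 -0.0
```

Call:
step_arm([
  [0,0,0.002,0,0,0,0],
  [0,0,0.002,0,0,0,0],
  [0,0,0.002,0,0,0,0],
])

```text
t: 15.6
tool_pos: [0.5983, 0.1894, 0.1109]
tool_rot: [-1.893, -1.839, 0.229]
contact_force: [1.1, -2.8, 7.1]
opening: -0.0001
finger_force: 3.6
```

```bash
python3 k.py
```

```text
15.6 q7 -0.001 off [120.7  -4.5  -3.3] phi 24.99 op -0.0001 Fn 7.23 Mn 0.018 e7 -0.01
```

Call:
step_arm([
  [0,0,0.003,0,0,0,0],
  [0,0,0.003,0,0,0,0],
  [0,0,0.003,0,0,0,0],
])

```text
t: 15.9
tool_pos: [0.5982, 0.1895, 0.1108]
tool_rot: [-1.894, -1.841, 0.226]
contact_force: [3.1, -4.6, 14.8]
opening: 0.0002
finger_force: 7.2
```

```bash
python3 k.py
```

```text
15.9 q7 0.001 off [120.7  -4.5  -3.4] phi 25.03 op 0.0002 Fn 15.23 Mn 0.009 e7 -0.01
```

Bottomed out at 15 N without further travel, so the button is fully in. Let go and retract.

Call:
step_arm([
  [0,0,-0.02,0,0,0,0],
  [0,0,-0.06,0,0,0,0],
  [0,0,-0.09,0,0,0,0],
  [0,0,-0.09,0,0,0,0],
  [0,0,-0.09,0,0,0,0],
  [0,0,-0.09,0,0,0,0],
])

```text
t: 16.5
tool_pos: [0.6355, 0.1709, 0.1831]
tool_rot: [-1.89, -1.836, 0.234]
contact_force: [0.1, 0.3, 0.3]
opening: 0.0003
finger_force: 0.0
```

```bash
python3 k.py
python3 - <<'E'
from h import *
p=env.capture('wrist'); save(p,'w5')
p=env.capture('top')
for k in ('tape_measure','oil_can','sanding_block','start_top'): print(k,[np.round(d['position'],3) for d in env.tip_of(p,k)[:1]])
E
```

```text
16.5 q7 -0.071 off [120.8  -4.4  80.1] phi 24.94 op 0.0003 Fn 0.21 Mn -0.038 e7 0.001
tape_measure [array([0.399, 0.271, 0.002])]
oil_can [array([0.335, 0.151, 0.002])]
sanding_block [array([0.708, 0.102, 0.002])]
start_top [array([0.599, 0.192, 0.106])]
```

View pics/w5.png

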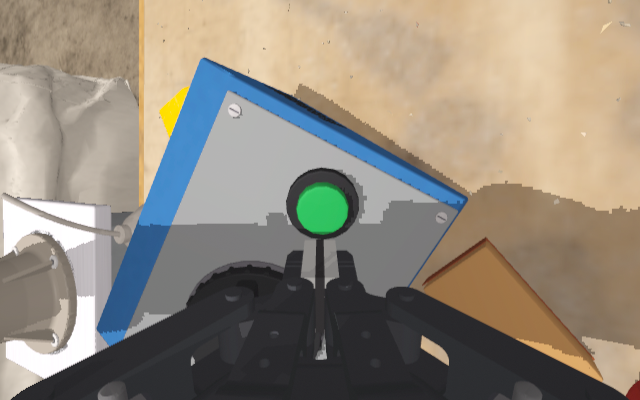

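The picture shows the button at (323,208), sprung back out, with the gripper clear of everything. The loose items haven't moved.

```bash
python3 -c "
from cell import env
print(env.sign_off())"
```

```text
the job is handed in; nothing more can be done
None
```

I turned the selector anticlockwise to its stop, then clockwise four felt clicks and let go. I then pressed the green button fully in and released it, and handed the job in at about 17 s with nothing beside the console moved; at the stop I over-turned to about 3.9 N m and something slipped about 4°, either the knob on its spindle or my grip, but I counted the clicks by feel from the stop after that.

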